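Set and lock the sunk trim knob of a vacuum regulator

TASK

Trim the vacuum regulator for the suction cups: reach into the round well, turn the small sunk knob until the gauge needle stands on the raised band at the rim of the dial, then press the knob down until it drops home and is locked. Its lock only drops in at certain angles, so press gently, and where it stops on a land ease the knob a little to one side or the other until it falls in, never forcing it; keep the needle on the band, do not lean on the unit, leave the other things alone and take your fingers out of the well at the end.

Things in the scene. Friction and masses are not known exactly. Their poses are not given: they have to be found in the camera images.
- vac_unit: vacuum regulator, a grey flat case bolted down, 158 x 248 x 86 mm, its level panel 85 mm above the worktop. Origin: centre of its underside; x to its rear, y to its left, z up. In its frame the well is centred at (0, -60) mm, the gauge (85 mm across, 11 mm proud of the panel) at (0, +60) mm; nothing else on top is over 2 mm high. It does not move
- well_mouth (a point): centre of the mouth of the round well, level with the panel, on the knob's axis. The well is 76 mm across, 30 mm deep, flat-floored; only nearly closed fingers fit beside the knob. Under its floor, unseen, lies the knob's lock: 12 notches 30 degrees apart, at an angle to the white line and the panel that differs every time
- knob_top (a point): centre of the knob's top face, on its axis. The knob is round, fluted, black, 22 mm across, 18 mm tall, with a white line on top; grip its sides from above. Pulled out (as at the start) its top lies 4 mm below the panel, locked 10 mm below, its underside then 2 mm above the well's floor
- trim_knob: the same knob; origin: centre of its underside, z up its axis, x along the white line. It turns with 0.05 N m of drag and stays where left. Clockwise (seen from above) moves the needle clockwise by 0.4 of the knob's angle. At the start it is backed off against its stop and the needle at the front-left end of the scale, 1.0 to 2.7 rad of clockwise knob turn short of the band: one to three grasps
- knob_stem (a joint): how far the knob is pressed in, m: 0 pulled out, free to turn; 0.006 home, locked. 2.5 N of drag, stays where left. Over a land of the hidden lock (most cases) it stops hard at about 1.5 mm; over a notch (about 4 degrees wide) it goes home. Any notch that leaves the needle on the band will do; there is always one. Locked, it turns no more (2 degrees of play) unless pulled out
- dial_centre (a point): centre of the gauge dial, on the needle's axis. The dial faces up; its scale of dark strokes begins front left and runs clockwise
- needle_tip (a point): point on the black gauge needle, 31 mm from dial_centre, near its tip
- band_mid (a point): middle of the raised dark band, a short arc plate at the outer end of the scale, 31 mm from dial_centre; the band is 10 mm long, 5 mm to either side along the circle (0.16 rad of needle angle). It stays where it is
- vacuum_cup: bystander: loose black bellows suction cup with a brass fitting, 45 x 45 x 43 mm, right of the unit; origin at the centre of its underside
- hex_key: bystander: loose steel hex key, 32 x 92 x 6 mm, right of the unit; origin at the centre of its underside
- prox_sensor: bystander: loose proximity sensor with nuts and a short lead, 75 x 156 x 24 mm, right of the unit; origin at the centre of its underside
- usb_stick: bystander: loose USB stick, 18 x 52 x 8 mm, left of the unit; origin at the centre of its underside

How it is judged (in metres and radians):
At the end, for the whole second after the job is handed in: The knob is locked (pressed in by more than 4.5 mm) and the needle stands on the band (its point within 5 mm of the band's middle) (value of joint knob_stem above 0.0045 m and horizontal distance between needle_tip and band_mid below 0.005 m); the robot touches nothing.
It fails at once if the lock was forced: more than 22 N between the knob's lock pins and the unit (contact force between trim_knob and vac_unit above 22 N).
It fails at once if the fingers pressed on the unit (well, panel or gauge) with more than 15 N (contact force between the fingers and vac_unit above 15 N).
It fails at once if a bystander was moved by more than 20 mm (distance of any of vacuum_cup, hex_key, prox_sensor, usb_stick from where it was at the start of the episode above 0.02 m).
It also fails if it takes over 67 s, if anything falls off the work surface, if the arm or the gripper's body presses on something with over 40 N, if the wrist force passes 120 N, or if a joint passes its speed limit or range.

ROBOT

A 6-joint arm with a two-finger parallel gripper is mounted at the origin on a cart in front of the work surface, level with it; the furniture and walls round the work are solid. World frame = base frame: x ahead of the robot, y to its left, z up, the work surface at z = 0. Lengths are in mm, angles in rad, forces in N, time in s.
With the tool pointing down it reaches from about 350 to 775 mm from the base axis. Payload 7.3 kg.
Tool frame: the origin (TCP) lies at the very end of the fingers, on their centre line; the grasp point (between the pads) lies 19 mm behind it; z points along the fingers, y is the line along which they close (so a half turn about z gives the same grasp; the last joint's range is limited). The gripper opens to 92 mm and grips with 3 to 60 N. Pads are 19 mm wide; open, the fingers measure 130 mm over their backs; the gripper's body (75 mm by 190 mm) begins 47 mm behind the grasp point.
Start: joints at [-0.146, 0.342, 1.524, -0, 1.275, -0.146], TCP at [525.019, 0.019, 226.741] pointing down, gripper open.
Joint ranges: [-2.53, 2.53], [-0.77, 2.02], [0.04, 2.7], [-1, 4.14], [0.28, 2.66], [-3.11, 3.11]. Speed limits (rad/s): [2.57, 2.57, 3.14, 3.14, 3.14, 3.14].

INTERFACE

Orientations are given as [roll, pitch, yaw] about the fixed x, y, z axes, in that order (R = Rz(yaw) Ry(pitch) Rx(roll)).
In Python, from plant import get_obs, vision, workorder gives the robot as it stands.
- The arm moves only by the shell command python3 -m pendant 'ROWS' [OPENING]. ROWS is a JSON object of lists of equal length, an entry for each row: "dp": the shift along the tool's x, y, z in m, a list of three; "rotation": the turn, a rotation vector about the tool's x, y, z in rad, a list of three. A call has 1 to 8 rows; each row is the pose to reach, as a shift and turn from the pose commanded when the call began, along the tool's axes at that moment; what a row does not reach only later rows make up. A row lasts 1/8 s, in which the tool goes at most 62.5 mm and 10.7 degrees, less where a joint would pass 70% of its speed; a pose out of reach is approached as far as the arm can. A call with a gripper value outside its range is refused whole. OPENING is the finger opening in m, from 0 to 0.0918, set as the call begins (- or left out, the last holds). The fingers move at their own pace and stop on an object; the grip force is fixed at half the most. Time passes only in rows, so rows that repeat a pose let the fingers close. It gives the time, the measured TCP pose, the force, the opening and the grip force at its end, in the units of the state.
- get_obs(): the state, without advancing time (a new reading comes with each control period).
- vision.capture(name): name is "scene" or "side" or "wrist"; returns a dict with "pixels" (420x560x3 uint8, red, green, blue), "vfov" (degrees; the focal length in pixels is half the picture's height over the tangent of half this angle, whatever the lens; pixels are square), "cx", "cy" (the principal point, pixels), "dist" ([k1, k2, p1, p2, k3] as OpenCV has them; the pictures are not rectified), "pose" (4x4, takes a point from camera to world coordinates); the wrist camera has in their place "T_tool_cam" (4x4, takes a point from camera to tool coordinates, whose origin is the TCP and whose axes are the flange's). Camera axes: x right, y up, looking along -z (the intrinsics and any distortion apply to the point x, -y, -z); pixel columns grow to the right and rows downward; lengths in mm; the calibration is good to about 2 mm. A picture is of the moment at which its call begins: read the wrist's pose just before it. There is no depth.
- workorder.close_job(): hands the job in; it is judged then, once.
The state is a dict: "time": time; "joint_positions": joint angles; "dq": joint speeds; "tau": joint torques, N m; "tool_pos": TCP position; "tcp_rot": TCP orientation; "contact_force": force on the tool from outside, world axes, zero at the start; "moment": the same for the moment, N m; "grip_width": finger opening in mm; "finger_force": force on a finger pad.
Only numpy, scipy, OpenCV 4.12 (cv2) and the standard library are available. Lean on these libraries where they do the work, as an engineer would, in place of code of your own. Each camera call takes 0.05 s, during which the arm holds its last target. There are 200 camera calls.

## Working session

There is one attempt and no reset: what is moved stays moved. The work goes in short steps, Python scripts to look and compute and a shell command to move; the robot and the scene stay as the last step left them, time stands still between calls to the robot, and variables do not carry over. Pictures are saved under pics/ and viewed, at most 10 in all, crops included, and the job is handed in when it is done.

```bash
ls; mkdir -p pics; python3 - <<'E'
from plant import get_obs, vision
import cv2
o=get_obs();print({k:o[k] for k in('time','tool_pos','tcp_rot','contact_force','grip_width')})
ims=[]
for n in("scene","wrist"):
    c=vision.capture(n);cv2.imwrite(f'pics/{n}0.png',c['pixels'][:,:,::-1]);print(n,{k:v for k,v in c.items() if k!='pixels'})
E
```

```text
pics
{'time': 0.0, 'tool_pos': array([5.24596580e+02, 8.97263138e-02, 2.26047951e+02]), 'tcp_rot': array([-3.14006371e+00, -2.14170503e-04,  1.57080300e+00]), 'contact_force': array([0.45085174, 0.64929738, 0.30656933]), 'grip_width': 91.87217974060178}
scene {'vfov': 47.9674462418785, 'cx': 276.6424700220702, 'cy': 208.16415076756957, 'dist': array([-0.05671191,  0.        ,  0.        ,  0.        ,  0.        ]), 'pose': array([[ 5.11953456e-01,  6.19051990e-01, -5.95548733e-01,
        -3.43790490e+02],
       [-8.58870220e-01,  3.56231936e-01, -3.68022760e-01,
        -5.18122512e+02],
       [-1.56717439e-02,  6.99909595e-01,  7.14059490e-01,
         1.04789642e+03],
       [ 0.00000000e+00,  0.00000000e+00,  0.00000000e+00,
         1.00000000e+00]])}
wrist {'vfov': 60.477276895275594, 'cx': 282.5817915220519, 'cy': 208.39315603769438, 'dist': array([0.01200638, 0.        , 0.        , 0.        , 0.        ]), 'T_tool_cam': array([[ 1.45933499e-03,  9.60689895e-01,  2.77619878e-01,
         7.43058894e+01],
       [ 9.99997854e-01, -9.93750284e-04, -1.81775888e-03,
         3.95706144e-02],
       [-1.47041775e-03,  2.77621935e-01, -9.60689283e-01,
        -1.57523157e+02],
       [ 0.00000000e+00,  0.00000000e+00,  0.00000000e+00,
         1.00000000e+00]])}
```

View pics/scene0.png

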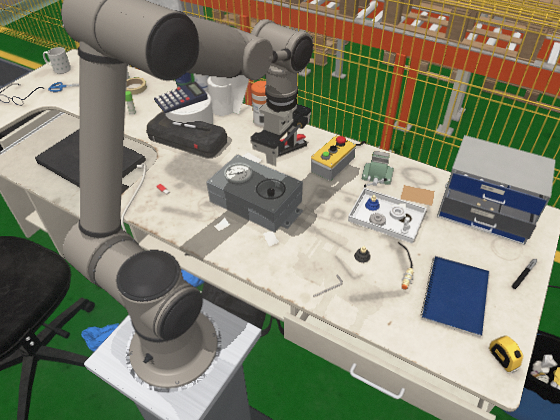

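View pics/wrist0.png

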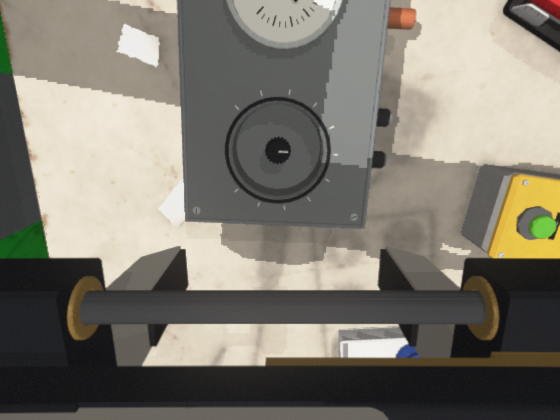

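The wrist view shows the well and the knob at about (278,150), with its white line pointing right (+x). The gauge is cut off at the top and centred near (287,0). The unit is roughly axis-aligned.

```bash
cat > h.py <<'E'
import numpy as np, cv2
from plant import get_obs, vision
from scipy.spatial.transform import Rotation as R
def grab(name,save=None):
    o=get_obs(); c=vision.capture(name)
    if save: cv2.imwrite(f'pics/{save}.png',c['pixels'][:,:,::-1])
    if name=='wrist':
        T=np.eye(4);T[:3,:3]=R.from_euler('xyz',o['tcp_rot']).as_matrix();T[:3,3]=o['tool_pos'];c['pose']=T@c['T_tool_cam']
    f=210/np.tan(np.radians(c['vfov']/2));c['K']=np.array([[f,0,c['cx']],[0,f,c['cy']],[0,0,1]]);return o,c
def pt(c,uv,z):
    n=cv2.undistortPoints(np.array(uv,float).reshape(-1,1,2),c['K'],c['dist']).reshape(-1,2)
    d=np.c_[n[:,0],-n[:,1],-np.ones(len(n))]@c['pose'][:3,:3].T;p=c['pose'][:3,3]
    return p+d*((z-p[2])/d[:,2])[:,None]
def px(c,P):
    q=(np.atleast_2d(P)-c['pose'][:3,3])@c['pose'][:3,:3]*[1,-1,-1]
    return cv2.projectPoints(q,np.zeros(3),np.zeros(3),c['K'],c['dist'])[0].reshape(-1,2)
E
python3 - <<'E'
from h import *
o,c=grab('wrist')
g=cv2.cvtColor(c['pixels'],cv2.COLOR_RGB2GRAY)
m=(g<45).astype(np.uint8)
n,l,s,ce=cv2.connectedComponentsWithStats(m)
for i in range(1,n):
    if s[i,4]>150 and s[i,1]<240: print(s[i],ce[i],pt(c,ce[i],81))
print(pt(c,[[278,150],[185,220],[365,227],[287,0]],85))
E
python3 -m pendant '{"dp":[[0.05,0,-0.02],[0.09,-0.005,-0.04],[0.09,-0.005,-0.04]],"rotation":[[0,0,0],[0,0,0],[0,0,0]]}' 0.03
python3 -c "
from h import *
grab('wrist','w1')"
```

```text
[504   0  56  51 397] [529.16876574  26.302267  ] [[711.62895813 130.78339022  81.        ]]
[225  97 104 106 787] [269.11817027 150.84243964] [[513.73435356  36.9873277   81.        ]]
[378 109  11  17 154] [382.61688312 116.96753247] [[606.3209138  64.4776965  81.       ]]
[265 137  26  27 453] [276.97350993 149.85209713] [[520.30078817  37.8199077   81.        ]]
[[521.20706292  38.18286724  85.        ]
 [440.15829111 -22.53320805  85.        ]
 [597.23042401 -28.74634273  85.        ]
 [528.07567926 147.93969081  85.        ]]
time: 0.52
tool_pos: [520.2, 92.3, 268.0]
tcp_rot: [3.139, -0.001, 1.574]
contact_force: [0.6, -0.7, -0.7]
grip_width: 66.6
finger_force: 0.0
```

View pics/w1.png

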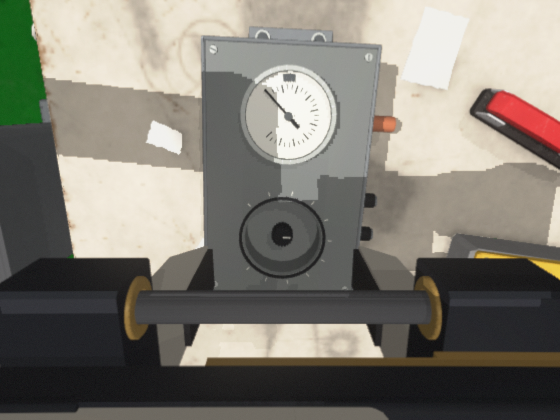

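The gauge is at about (289,115). The needle points up-left with its tip at (265,90), and the band is at the top near (289,77). The knob is at (282,234). Next I measure the needle and band angles.

```bash
cat >> h.py <<'E'
def gauge(c,ctr,show=True):
    """needle and band angle (world, deg) from a wrist picture; ctr: dial centre approx (world)"""
    g=cv2.cvtColor(c['pixels'],cv2.COLOR_RGB2GRAY).astype(np.float32)
    a=np.radians(np.arange(0,360,1.0)); out={}
    def ring(r,z):
        P=np.c_[ctr[0]+r*np.cos(a),ctr[1]+r*np.sin(a),np.full(len(a),z)]
        uv=px(c,P).astype(np.float32); return cv2.remap(g,uv[:,0].reshape(1,-1),uv[:,1].reshape(1,-1),cv2.INTER_LINEAR)[0]
    return {r:ring(r,96) for r in(13,15,17,19,29,31,33)}
E
python3 - <<'E'
from h import *
o,c=grab('wrist');print(o['tool_pos'],o['tcp_rot'],o['joint_positions'])
im=c['pixels'];g=cv2.cvtColor(im,cv2.COLOR_RGB2GRAY)
cr=cv2.resize(im[55:175,225:355],None,fx=5,fy=5,interpolation=cv2.INTER_CUBIC)[:,:,::-1];cv2.imwrite('pics/w1c.png',cr)
m=(im.min(2)>120).astype(np.uint8); m[200:]=0; m[:, :235]=0; m[:,345:]=0; m[:62]=0
cn=max(cv2.findContours(m,cv2.RETR_EXTERNAL,cv2.CHAIN_APPROX_NONE)[0],key=cv2.contourArea)
el=cv2.fitEllipse(cn);print(el,pt(c,el[0],96))
m=((g<45)).astype(np.uint8);n,l,s,ce=cv2.connectedComponentsWithStats(m)
for i in range(1,n):
    if s[i,4]>15 and 230<ce[i][0]<350 and 60<ce[i][1]<260: print(s[i],ce[i],pt(c,ce[i],96)[0],pt(c,ce[i],81)[0])
E
```

```text
[519.96246218  90.89105888 267.00419794] [3.14066743e+00 2.67955159e-04 1.57322711e+00] [ 2.79829753e-02  3.18312584e-01  1.44587004e+00 -2.97097293e-04
  1.37649195e+00  2.56092986e-02]
((296.1011657714844, 117.28123474121094), (109.09275817871094, 149.42445373535156), 164.79571533203125) [[532.45431947 154.09421457  96.        ]]
[240 197  86  80 454] [282.01982379 241.66960352] [520.41327772  36.43023314  96.        ] [520.44705717  30.5486915   81.        ]
[272 221  21  24 353] [282.04249292 232.54674221] [520.40253567  45.8736656   96.        ] [520.43582463  40.42332157  81.        ]
```

View pics/w1c.png

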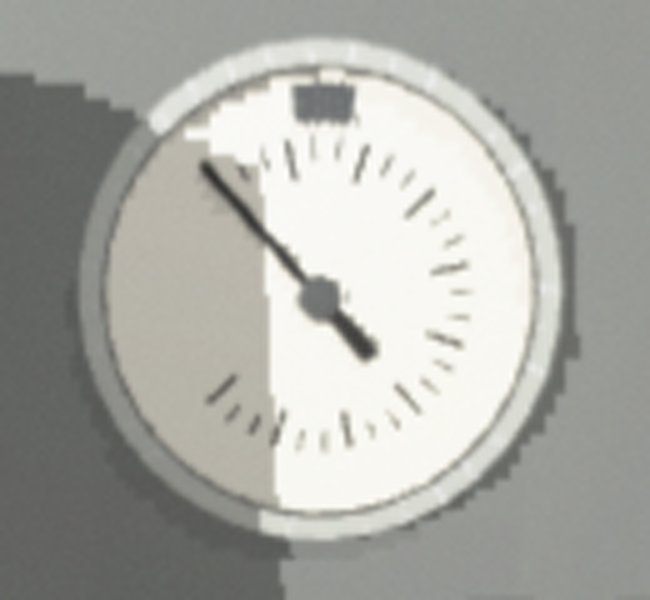

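The crop shows the hub at (320,298), the needle tip at (203,163) and the band's middle at (324,104). The needle is about 42° short, which means about 1.84 rad of clockwise knob turn. I go above the knob with the tool turned back about 0.95 rad.

```bash
python3 -m pendant '{"dp":[[-0.02,0,0.03],[-0.04,0,0.06],[-0.052,0,0.09],[-0.052,0,0.11],[-0.052,0,0.137],[-0.052,0,0.137],[-0.052,0,0.137],[-0.052,0,0.137]],"rotation":[[0,0,-0.16],[0,0,-0.32],[0,0,-0.48],[0,0,-0.64],[0,0,-0.8],[0,0,-0.95],[0,0,-0.95],[0,0,-0.95]]}' 0.028
python3 - <<'E'
from h import *
o,c=grab('wrist','w2');print(o['tool_pos'],o['tcp_rot'],o['joint_positions'][5],o['contact_force'],o['grip_width'])
g=cv2.cvtColor(c['pixels'],cv2.COLOR_RGB2GRAY)
print('expected knob px',px(c,[[520.4,39,81]]))
E
```

```text
time: 1.62
tool_pos: [520.0, 37.4, 129.7]
tcp_rot: [-3.142, 0.0, 2.517]
contact_force: [0.2, 0.3, -0.3]
grip_width: 28.1
finger_force: 0.0
[520.04526547  37.36449805 129.6514195 ] [-3.14150343e+00  3.80245534e-05  2.51699783e+00] -1.0214219692764512 [ 0.16188684  0.33378221 -0.33629508] 28.079342752877423
expected knob px [[285.33249171 230.53991822]]
```

View pics/w2.png

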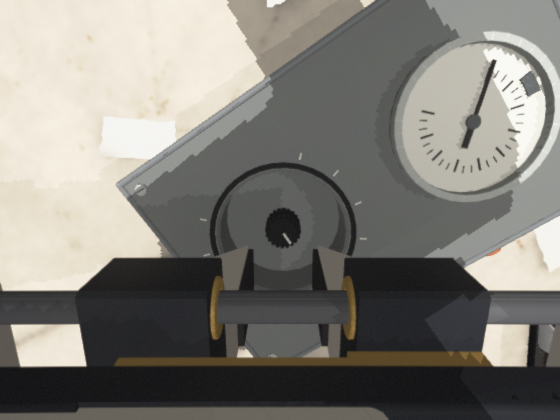

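The knob's top is at (283,228), with the well round it. The gauge hub is at (473,122), the needle tip at (493,62) and the band at (529,84). Now I refine the knob centre.

```bash
python3 - <<'E'
from h import *
o,c=grab('wrist');g=cv2.cvtColor(c['pixels'],cv2.COLOR_RGB2GRAY)
m=(g<40).astype(np.uint8);n,l,s,ce=cv2.connectedComponentsWithStats(m[:256])
for i in range(1,n):
    if s[i,4]>200 and 200<ce[i][0]<360 and ce[i][1]>150: print(s[i],ce[i],pt(c,ce[i],81)[0])
T=R.from_euler('xyz',o['tcp_rot']).as_matrix()
for uv in([283,226],[284,228],[473,122],[493,62],[529,84]): p=pt(c,uv,81 if uv[1]>200 else 96)[0];print(uv,p,'tool',T.T@(p-o['tool_pos']))
h,t,b=[pt(c,u,96)[0][:2] for u in([473,122],[493,62],[529,84])]
a=lambda p:np.arctan2(*(p-h)[::-1]);print('delta knob',(a(t)-a(b))/.4, np.linalg.norm(b-h))
E
```

```text
[210 163 145  92 989] [280.44590495 199.69868554] [503.09074284  48.02360518  81.        ]
[266 208  34  40 972] [282.00102881 226.79526749] [517.40465532  38.87793534  81.        ]
[283, 226] [517.34400763  39.66551837  81.        ] tool [ 3.51435044  0.11820541 48.83516964]
[284, 228] [518.73757651  39.41195193  81.        ] tool [ 2.23513532  0.72643117 48.8356809 ]
[473, 122] [524.18359313 155.18267003  96.        ] tool [65.43545113 97.87507234 33.82302398]
[493, 62] [504.06471322 176.3238939   96.        ] tool [ 94.11440786 103.282292    33.81344881]
[529, 84] [523.84204688 186.2079726   96.        ] tool [ 83.83567822 122.8574197   33.81901218]
delta knob 1.8740425367082985 31.027182489841113
```

```bash
python3 -m pendant '{"dp":[[0.002,0.0007,0.02],[0.002,0.0007,0.04],[0.002,0.0007,0.045],[0.002,0.0007,0.049],[0.002,0.0007,0.052],[0.002,0.0007,0.055],[0.002,0.0007,0.055]],"rotation":[[0,0,0],[0,0,0],[0,0,0],[0,0,0],[0,0,0],[0,0,0],[0,0,0]]}' 0.028
python3 -m pendant '{"dp":[[0,0,0.003],[0,0,0.006],[0,0,0.008],[0,0,0.008]],"rotation":[[0,0,0],[0,0,0],[0,0,0],[0,0,0]]}' 0.028
```

```text
time: 2.6
tool_pos: [518.8, 39.7, 74.8]
tcp_rot: [3.142, 0.0, 2.521]
contact_force: [-0.4, 0.4, -0.0]
grip_width: 28.1
finger_force: 0.0
time: 3.1
tool_pos: [518.7, 39.8, 66.5]
tcp_rot: [-3.141, -0.0, 2.521]
contact_force: [-0.4, 0.3, -0.9]
grip_width: 28.1
finger_force: 0.0
```

Free entry, so I close the fingers.

```bash
python3 -m pendant '{"dp":[[0,0,0],[0,0,0],[0,0,0],[0,0,0],[0,0,0],[0,0,0]],"rotation":[[0,0,0],[0,0,0],[0,0,0],[0,0,0],[0,0,0],[0,0,0]]}' 0.015
```

```text
time: 3.85
tool_pos: [518.1, 38.9, 66.7]
tcp_rot: [-3.14, -0.0, 2.521]
contact_force: [-3.2, -5.3, 0.7]
grip_width: 21.0
finger_force: 30.0
```

```bash
python3 -m pendant '{"dp":[[0,-0.0011,0],[0,-0.0011,0]],"rotation":[[0,0,0],[0,0,0]]}'
python3 -m pendant '{"dp":[[0,0,0],[0,0,0],[0,0,0],[0,0,0],[0,0,0],[0,0,0]],"rotation":[[0,0,0.15],[0,0,0.3],[0,0,0.45],[0,0,0.6],[0,0,0.6],[0,0,0.6]]}'
```

```text
time: 4.1
tool_pos: [518.1, 38.9, 66.7]
tcp_rot: [3.142, -0.0, 2.521]
contact_force: [-0.4, -1.7, -2.0]
grip_width: 21.1
finger_force: 30.0
time: 4.85
tool_pos: [519.2, 39.5, 66.8]
tcp_rot: [3.139, -0.0, 1.924]
contact_force: [4.7, 4.0, -3.6]
grip_width: 21.0
finger_force: 30.0
```

```bash
python3 -m pendant '{"dp":[[-0.001,0.0011,0],[-0.0018,0.0011,0]],"rotation":[[0,0,0],[0,0,0]]}'
python3 -m pendant '{"dp":[[0,0,0],[0,0,0],[0,0,0],[0,0,0],[0,0,0],[0,0,0]],"rotation":[[0,0,0.15],[0,0,0.3],[0,0,0.45],[0,0,0.6],[0,0,0.6],[0,0,0.6]]}'
python3 - <<'E'
from h import *
o,c=grab('wrist','w3');print(px(c,[[524.5,155.5,96],[524,186.4,96]]))
E
```

```text
time: 5.1
tool_pos: [519.3, 39.4, 66.7]
tcp_rot: [3.142, -0.003, 1.924]
contact_force: [-1.4, 11.5, 1.1]
grip_width: 20.7
finger_force: 30.0
time: 5.85
tool_pos: [520.6, 39.5, 66.8]
tcp_rot: [3.14, -0.003, 1.324]
contact_force: [4.2, 10.3, -3.1]
grip_width: 21.0
finger_force: 30.0
[[ 202.78320847  -27.52082031]
 [ 168.00915202 -148.04417261]]
```

View pics/w3.png

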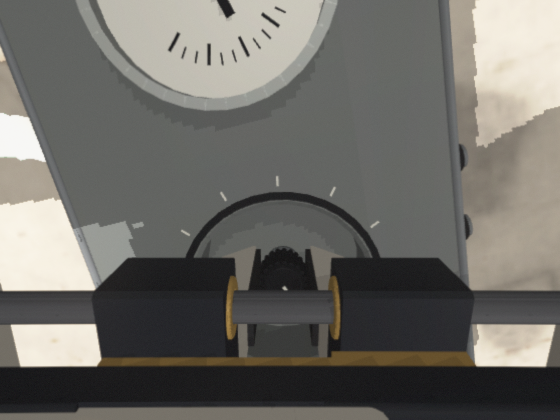

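Sighting through the well, the fingers hold the knob at (285,275) and the needle's tail is at (225,8), so the needle is turning. Next I relax the sideways load and turn on to the near part of the band.

```bash
python3 -m pendant '{"dp":[[0.0009,0.0003,0],[0.0018,0.0003,0]],"rotation":[[0,0,0],[0,0,0]]}'
python3 -m pendant '{"dp":[[0,0,0],[0,0,0],[0,0,0],[0,0,0],[0,0,0]],"rotation":[[0,0,0.15],[0,0,0.3],[0,0,0.42],[0,0,0.42],[0,0,0.42]]}'
python3 - <<'E'
from h import *
for i in range(1):
    o,c=grab('side','s0');print(px(c,[[524.5,155.5,96],[524,186.4,96],[519.5,39,81]]));print(c['pose'][:3,3])
E
```

```text
time: 6.15
tool_pos: [520.7, 39.7, 66.8]
tcp_rot: [3.141, -0.0, 1.324]
contact_force: [1.0, 1.2, -1.5]
grip_width: 20.8
finger_force: 30.0
time: 6.78
tool_pos: [521.5, 39.2, 66.8]
tcp_rot: [3.14, -0.001, 0.905]
contact_force: [5.0, 2.5, -5.0]
grip_width: 21.1
finger_force: 30.0
[[306.2216476  174.98610748]
 [304.61203301 170.66035294]
 [310.06124758 198.12198429]]
[  331.17187283 -1093.99237088   655.00587041]
```

```bash
python3 -m pendant '{"dp":[[0.0008,0.0004,0],[0.0008,0.0004,0]],"rotation":[[0,0,0],[0,0,0]]}'
python3 -m pendant '{"dp":[[0,0,0.0005],[0,0,0.001],[0,0,0.001]],"rotation":[[0,0,0],[0,0,0],[0,0,0]]}'
python3 -m pendant '{"dp":[[0,0,0.0005],[0,0,0.001],[0,0,0.001]],"rotation":[[0,0,0],[0,0,0],[0,0,0]]}'
```

```text
time: 7.08
tool_pos: [521.5, 39.3, 66.8]
tcp_rot: [3.141, 0.0, 0.903]
contact_force: [3.5, -1.1, -2.7]
grip_width: 20.7
finger_force: 30.0
time: 7.45
tool_pos: [521.6, 39.3, 66.0]
tcp_rot: [3.141, -0.0, 0.901]
contact_force: [2.5, -2.1, 1.4]
grip_width: 20.5
finger_force: 30.0
time: 7.82
tool_pos: [521.6, 39.3, 65.1]
tcp_rot: [3.141, -0.0, 0.901]
contact_force: [0.7, -3.5, 4.4]
grip_width: 21.0
finger_force: 30.0
```

```bash
python3 -m pendant '{"dp":[[0,0,0.0005],[0,0,0.0005]],"rotation":[[0,0,0],[0,0,0]]}'
python3 -m pendant '{"dp":[[0,0,0.0005],[0,0,0.0005]],"rotation":[[0,0,0],[0,0,0]]}'
```

```text
time: 8.07
tool_pos: [521.6, 39.4, 65.0]
tcp_rot: [3.141, -0.0, 0.901]
contact_force: [0.3, -4.2, 8.4]
grip_width: 20.9
finger_force: 30.0
time: 8.32
tool_pos: [521.6, 39.3, 64.8]
tcp_rot: [3.14, -0.0, 0.901]
contact_force: [-0.8, -3.5, 11.7]
grip_width: 20.9
finger_force: 30.0
```

It has stopped on a land, with about 12 N. Now I ease clockwise in 1.5° steps with this light press and stop as soon as it drops.

```bash
cat > chk.py <<'E'
import sys
from plant import get_obs
o=get_obs();f=o['contact_force'][2]
sys.exit(1 if f<7.5 or f>18 or o['tool_pos'][2]<64.3 else 0)
E
(python3 -m pendant '{"dp":[[0,0,0],[0,0,0]],"rotation":[[0,0,0.026],[0,0,0.026]]}' && python3 chk.py &&
python3 -m pendant '{"dp":[[0,0,0],[0,0,0]],"rotation":[[0,0,0.026],[0,0,0.026]]}' && python3 chk.py &&
python3 -m pendant '{"dp":[[0,0,0],[0,0,0]],"rotation":[[0,0,0.026],[0,0,0.026]]}' && python3 chk.py &&
python3 -m pendant '{"dp":[[0,0,0],[0,0,0]],"rotation":[[0,0,0.026],[0,0,0.026]]}' && python3 chk.py; echo rc $?) | egrep 'tool|tcp|contact|rc'
```

```text
tool_pos: [521.7, 39.3, 64.8]
tcp_rot: [3.14, -0.0, 0.875]
contact_force: [-0.8, -4.0, 11.4]
finger_force: 30.0
tool_pos: [521.7, 39.3, 64.7]
tcp_rot: [3.14, -0.0, 0.849]
contact_force: [-1.0, -3.8, 12.1]
finger_force: 30.0
tool_pos: [521.8, 39.3, 64.1]
tcp_rot: [3.14, -0.0, 0.823]
contact_force: [2.4, -4.7, 1.8]
finger_force: 30.0
rc 1
```

It dropped in after 1.70 rad of turn in all, well inside the band. I press on gently.

```bash
python3 -m pendant '{"dp":[[0,0,0.0005],[0,0,0.001],[0,0,0.001]],"rotation":[[0,0,0],[0,0,0],[0,0,0]]}' | egrep 'tool|contact' && python3 -m pendant '{"dp":[[0,0,0.0005],[0,0,0.001],[0,0,0.001]],"rotation":[[0,0,0],[0,0,0],[0,0,0]]}' | egrep 'tool|contact'
```

```text
tool_pos: [521.7, 39.3, 62.7]
contact_force: [3.2, -4.8, 3.5]
tool_pos: [521.7, 39.3, 61.7]
contact_force: [3.1, -4.2, 2.1]
```

```bash
python3 -m pendant '{"dp":[[0,0,0.0005],[0,0,0.001],[0,0,0.001]],"rotation":[[0,0,0],[0,0,0],[0,0,0]]}' | egrep 'tool|contact|moment' ; python3 -m pendant '{"dp":[[0,0,0.0004],[0,0,0.0004]],"rotation":[[0,0,0],[0,0,0]]}' | egrep 'tool|contact'
```

```text
tool_pos: [521.7, 39.3, 60.7]
contact_force: [2.5, -4.7, 2.2]
tool_pos: [521.8, 39.3, 60.7]
contact_force: [2.1, -4.6, 6.4]
```

Home: 6.1 mm of travel and the force is rising. I ease off, open and lift out, then look.

```bash
python3 -m pendant '{"dp":[[0,0,-0.0006],[0,0,-0.0006],[0,0,-0.0006],[0,0,-0.0006],[0,0,-0.0006]],"rotation":[[0,0,0],[0,0,0],[0,0,0],[0,0,0],[0,0,0]]}' 0.027
python3 -m pendant '{"dp":[[0,0,-0.006],[0,0,-0.014],[0,0,-0.025],[0,0,-0.045],[0,0,-0.075],[0,0,-0.12],[0,0,-0.16],[0,0,-0.16]],"rotation":[[0,0,0],[0,0,0],[0,0,0],[0,0,0],[0,0,0],[0,0,0],[0,0,0],[0,0,0]]}'
python3 -m pendant '{"dp":[[0.03,-0.03,0],[0.03,-0.03,0],[0.03,-0.03,0]],"rotation":[[0,0,0.15],[0,0,0.15],[0,0,0.15]]}'
python3 - <<'E'
from h import *
o,c=grab('wrist','w4');print(o['tool_pos']);u=px(c,[[524.5,155.5,96],[519.5,39,75],[524,186.4,96]]);print(u)
E
```

```text
time: 11.08
tool_pos: [521.2, 39.7, 60.8]
tcp_rot: [-3.141, 0.0, 0.823]
contact_force: [0.3, -0.8, -0.3]
grip_width: 27.0
finger_force: 0.0
time: 12.08
tool_pos: [523.1, 39.5, 225.0]
tcp_rot: [3.135, -0.005, 0.823]
contact_force: [-0.2, 0.5, -0.1]
grip_width: 27.1
finger_force: 0.0
time: 12.45
tool_pos: [519.4, 81.8, 220.4]
tcp_rot: [-3.141, 0.001, 0.675]
contact_force: [1.2, 0.6, 0.3]
grip_width: 26.9
finger_force: 0.0
[519.39313274  81.8038175  220.42262625]
[[211.00075765 137.50718406]
 [319.3905874  223.51782084]
 [177.18324609 111.93603525]]
```

View pics/w4.png

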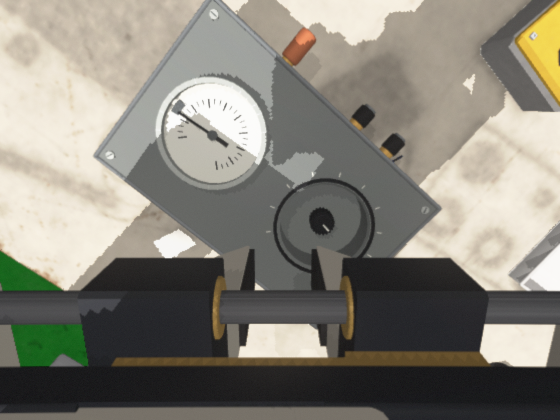

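The needle runs from the hub at (212,135) to the band near (179,106). I take one closer crop to confirm the margin.

```bash
python3 - <<'E'
import cv2
im=cv2.imread('pics/w4.png');cv2.imwrite('pics/w4c.png',cv2.resize(im[75:185,155:275],None,fx=5,fy=5,interpolation=cv2.INTER_CUBIC))
E
```

```text
(no output)
```

View pics/w4c.png

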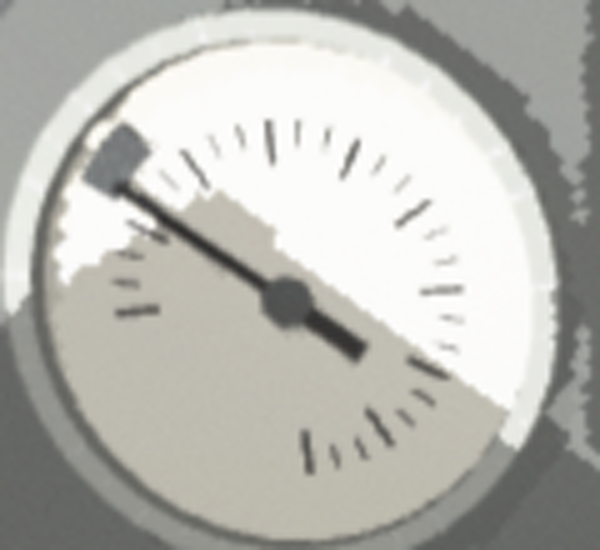

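In the crop the hub is at (288,302), the needle tip at (118,185) and the band's middle at (117,158), so the needle is near the band's lower edge. I compute the true offset before deciding.

```bash
python3 -m pendant '{"dp":[[0.0,-0.06,0.03],[0.0,-0.06,0.06],[0,-0.06,0.06],[0,-0.06,0.06]],"rotation":[[0,0,0],[0,0,0],[0,0,0],[0,0,0]]}'; python3 - <<'E'
from h import *
o,c=grab('wrist','w5')
def f(uvs):
  for z in(90,94,98):
    h,t,b,e=pt(c,uvs,z)[:,:2]; a=lambda v:np.degrees(np.arctan2(v[1],v[0]))
    print(z,'needle',a(t-h),'tail',a(h-e),'band',a(b-h),'r',np.linalg.norm(b-h),np.linalg.norm(t-h))
c0=c; T=c['pose'].copy()
o4=dict(tool_pos=[519.39,81.8,220.42]);Tm=np.eye(4);Tm[:3,:3]=R.from_euler('xyz',[-3.141,.001,.675]).as_matrix();Tm[:3,3]=o4['tool_pos'];c['pose']=Tm@c['T_tool_cam']
f([[155+x/5-.4,75+y/5-.4] for x,y in((288,302),(118,185),(117,158),(360,348))])
c['pose']=T;u=px(c,[[524.5,155.5,96]])[0];print(u)
x,y=np.clip(u-75,0,[400,260]).astype(int);print('crop origin',x,y)
cv2.imwrite('pics/w5c.png',cv2.resize(c['pixels'][y:y+150,x:x+150,::-1],None,fx=4,fy=4,interpolation=cv2.INTER_CUBIC))
E
```

```text
time: 13.0
tool_pos: [483.5, 128.2, 161.9]
tcp_rot: [3.141, -0.001, 0.672]
contact_force: [-0.2, -0.6, 0.3]
grip_width: 27.0
finger_force: 0.0
90 needle 93.69858809382912 tail 95.74465058723415 band 87.85194586977344 r 33.08595500423427 30.762430673232736
94 needle 93.69858809382896 tail 95.74465058723416 band 87.8519458697736 r 32.626217371492714 30.334978993108106
98 needle 93.69858809382902 tail 95.74465058723419 band 87.85194586977357 r 32.166479738751164 29.907527312983458
[288.11747408 147.91701457]
crop origin 213 72
```

View pics/w5c.png

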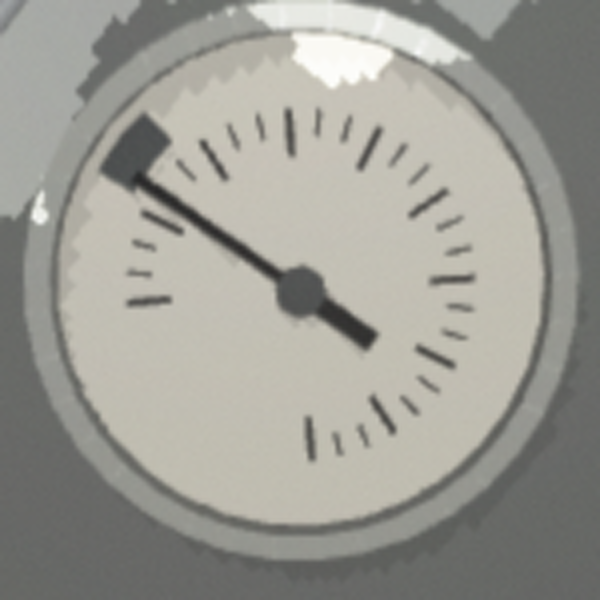

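In this closer view the band spans about 32.4° to 49.2° about the hub and the needle stands at 34.7°. That is about 6° (3.3 mm) from the band's middle, and the limit is 5 mm. The next notch would put it just as far off on the other side, so I keep this one. The knob went the full 6 mm and the fingers are clear, so I hand in the job.

```bash
python3 -c "
from plant import workorder
print(workorder.close_job())"
```

```text
the job is handed in; nothing more can be done
None
```

The job is handed in, with no verdict shown: the knob is pressed home (6.1 mm travel) with the fingers out of the well, and the needle is on the band about 3.3 mm from its middle (limit 5 mm).

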